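# Hold the spice grinder running

### The job

Run the press-to-run spice grinder: fit its loose lid over the bowl with the lid's interlock pin through the hole in the grinder's switch post, then press the lid down until it sits fully home. The grinder runs only while the lid is held, so keep it held down for at least three seconds without leaning hard on it, and finish while still holding it down. Leave the jar rack, egg timer, hen egg holder and bottle stopper where they stand, and do not knock the grinder over.

Things in the scene. Friction and masses are not known exactly. Their poses are not given: they have to be found in the camera images.
- lid_grip (a point): loose black plastic lid of the grinder (about 110 g), upright on its rim on the sill. Point on its axis at mid-height of its round upright grip crown (44 mm diameter, 34 mm tall, flat top): 55 mm above the rim, 17 mm under the top, 17 mm over the sloping shoulder (79 mm diameter) the crown stands on. z up; x points from the axis to the interlock pin
- lid_rim (a point): centre of the lid's lower rim, 55 mm below lid_grip, same axes. The skirt is 79 mm outside, 73 mm inside diameter and 26 mm deep
- pin_tip (a point): lowest point of the lid's interlock pin: steel, 7 mm diameter, round end, hanging 18 mm down from a flat ear on the lid's side, 54 mm from the lid's axis along its x; tip 4 mm above the rim plane. The ear is 14 mm wide, 22 to 30 mm above the rim plane, reaches 61 mm from the axis. Axes as the lid
- seat (a point): centre of the grinder's level shoulder, 115 mm above the sill, on which the lid's rim rests when fully home. Grinder: upright white plastic cylinder, 88 mm diameter (97 mm at the foot), loose on the sill (0.95 kg). Its steel bowl's rim, 67 mm outside diameter, rises 20 mm above the shoulder; the lid's skirt goes over it. z up; x points from the axis to the switch post
- hole (a point): centre of the hole's mouth in the top of the grinder's round switch post (21 mm diameter), 54 mm from the grinder's axis along its x, 20 mm above the shoulder. Upright hole, 11 mm diameter; the sprung plunger's top lies 10 mm down in it. With the lid home the pin tip is 16 mm below the mouth. Axes as seat
- switch (a joint): travel of the sprung plunger in the post, m: 0 released, 0.0055 to 0.006 with the lid fully home on the shoulder (own stop 0.009). Needs about 2.5 N to start, 5.5 N at 0.006, and springs back; the lid's weight does not move it. The grinder runs above 0.0045. Do not lean on the lid with more than 40 N
- rack: bystander: stainless spring clip rack gripping two glass spice jars, 130 x 55 mm, 91 mm tall, standing loose; origin at the centre of its underside
- timer: bystander: chrome dome egg timer, 68 mm diameter, 52 mm tall; origin at the centre of its underside
- hen: bystander: white ceramic hen-shaped egg holder with a brown egg in its back, about 130 x 80 mm, 100 mm tall; origin at the centre of its underside
- stopper: bystander: green glass bottle stopper standing on its cork, 34 mm diameter, 59 mm tall; origin at the centre of its underside
Things that resemble listed ones, but are neither listed nor needed, are in the scene too. What is meant by the part that bears lid_grip is not turquoise, and is the smaller of those in its own colour. Leave any purple look-alike of the part that bears seat alone.

How it is judged:
On the way, in this order (a step that is already met when the one before it is completed fails the run):
1. the lid's pin has entered the hole of the switch post (z of pin_tip in the frame of hole below -0.004 m and horizontal distance between pin_tip and hole below 0.004 m), for 0.05 s.
2. the lid is held fully home, switch pressed beyond 4.5 mm, without leaning over 40 N on it, for three seconds (value of joint switch above 0.0045 m and horizontal distance between pin_tip and hole below 0.004 m and z of lid_rim in the frame of seat below 0.002 m and contact force between the fingers and lid above 1 N and contact force between lid and grinder below 40 N), for 3 s.
At the end, for the whole second after the job is handed in: The gripper is still on the lid and holds it down: switch plunger pressed more than 4.5 mm, pin in the hole (within 4 mm of its axis), the lid's rim within 2 mm of the shoulder, lid and grinder upright within 0.06 rad, the lid pressing on the grinder with 2 to 40 N (all of step 2 and angle between each of lid_rim, seat's own z axis and vertical below 0.06 rad and contact force between lid and grinder above 2 N); the arm keeps its last pose, push and grip.
It fails at once if the grinder is knocked over (angle between seat's own z axis and vertical above 0.3 rad).
It fails at once if the jar rack is moved more than 20 mm (distance of rack from where it was at the start of the episode above 0.02 m).
It fails at once if the egg timer is moved more than 20 mm (distance of timer from where it was at the start of the episode above 0.02 m).
It fails at once if the hen egg holder is moved more than 20 mm (distance of hen from where it was at the start of the episode above 0.02 m).
It fails at once if the bottle stopper is moved more than 20 mm (distance of stopper from where it was at the start of the episode above 0.02 m).
It also fails if it takes over 48 s, if anything falls off the work surface, if the arm or the gripper's body presses on something with over 40 N, if the wrist force passes 120 N, or if a joint passes its speed limit or range.

### The arm

A 7-joint arm with a two-finger parallel gripper is mounted at the origin on the work surface. World frame = base frame: x ahead of the robot, y to its left, z up, the work surface at z = 0. Lengths are in m, angles in rad, forces in N, time in s.
With the tool pointing down it reaches from about 0.4 to 0.85 m from the base axis. Payload 10.4 kg.
Tool frame: the origin (TCP) lies midway between the tips of the shut fingers; the grasp point (between the pads) lies 19 mm behind it; z points along the fingers, y is the line along which they close (so a half turn about z gives the same grasp; the last joint's range is limited). The gripper opens to 87 mm and grips with 3 to 60 N. Pads are 19 mm wide; open, the fingers measure 117 mm over their backs; the gripper's body (75 mm by 190 mm) begins 51 mm behind the grasp point.
Start: joints at [1.309, 0.332, -0.065, 1.46, 0.022, 1.35, -0.088], TCP at [0.148, -0.607, 0.223] pointing down, gripper open.
Joint ranges: [-2.6, 2.6], [-0.5, 2.12], [-1.47, 1.34], [0.16, 2.42], [-1.27, 4.41], [0.06, 2.06], [-2.6, 2.6]. Speed limits (rad/s): [2.22, 2.22, 2.79, 2.79, 3.14, 3.14, 3.14].

### API

Orientations are given as a 3x3 rotation matrix whose columns are the frame's x, y, z axes.
In Python, from workcell import robot, optics, workorder gives the robot as it stands. The module is installed in compiled form; this text tells all that it offers.
- The arm moves only by the tool drive_tool, never from a script. Its argument "rows" is a list of rows, each an object with "rot": the turn, a rotation vector about the tool's x, y, z in degrees, a list of three; "xyz": the shift along the tool's x, y, z in mm, a list of three; "jaw": the opening, from 0 (shut) to 1 (fully open). A call has 1 to 5 rows; each row is the pose to reach, as a shift and turn from the pose commanded when the call began, along the tool's axes at that moment; what a row does not reach only later rows make up. A row lasts 1/8 s, in which the tool goes at most 62.5 mm and 10.7 degrees, less where a joint would pass 70% of its speed; a pose out of reach is approached as far as the arm can. A call with a gripper value outside its range is refused whole. The fingers move at their own pace and stop on an object; "squeeze" is the grip in N (left out, the last holds). Time passes only in rows, so rows that repeat a pose let the fingers close. It gives the time, the measured TCP pose, the force, the opening and the grip force at its end, in the units of the state.
- robot.observe(): the state, without advancing time (a new reading comes with each control period).
- optics.grab_frame(name): name is "scene" or "top"; returns the picture (400x640x3 uint8, blue, green, red); there is no depth.
- optics.camera_model(name): a dict with "vertical_fov" (degrees; the focal length in pixels is half the picture's height over the tangent of half this angle, whatever the lens; pixels are square), "cx", "cy" (the principal point, pixels), "world_from_camera" (4x4, takes a point from camera to world coordinates). Camera axes: x right, y down, z forward; pixel columns grow to the right and rows downward; lengths in m; the calibration is good to about 2 mm. A picture is of the moment at which its call begins. camera_model takes no time and is no camera call.
- workorder.finish_job(): hands the job in; it is judged then, once.
The state is a dict: "time_s": time; "joint_pos": joint angles; "qd": joint speeds; "tau": joint torques, N m; "tcp_pos": TCP position; "tcp_rot": TCP orientation; "ft_force": force on the tool from outside, world axes, zero at the start; "wrist_torque": the same for the moment, N m; "width": opening from 0.0 (shut) to 1.0 (fully open); "grip_force": force on a finger pad.
Only numpy, scipy, OpenCV 4.12 (cv2) and the standard library are available. Lean on these libraries where they do the work, as an engineer would, in place of code of your own. Each camera call takes 0.05 s, during which the arm holds its last target. There are 200 camera calls.

## Working session

There is one attempt and no reset: what is moved stays moved. The work goes in short steps, Python scripts to look and compute and a tool call to move; the robot and the scene stay as the last step left them, time stands still between calls to the robot, and variables do not carry over. Pictures are saved under pics/ and viewed, at most 10 in all, crops included, and the job is handed in when it is done.

Besides the shell and the picture viewer there is one more tool, called after ">>>" as a command line: name --argument value ..., lists and objects as JSON in quotes. drive_tool: Moves the arm, as the interface text tells. Its arguments: {"type":"object","properties":{"rows":{"type":"array","items":{"type":"object","properties":{"rot":{"type":"array","items":{"type":"number"}},"xyz":{"type":"array","items":{"type":"number"}},"jaw":{"type":"number"}}}},"squeeze":{"type":"number"}},"required":["rows"]}

```bash
mkdir -p pics
python3 - <<'E'
from workcell import robot, optics
import cv2,numpy as np
np.set_printoptions(precision=4,suppress=True)
for n in("scene","top"):
    cv2.imwrite(f"pics/{n}0.png",optics.grab_frame(n)); print(n,optics.camera_model(n))
s=robot.observe(); print(s["time_s"],s["tcp_pos"],s["tcp_rot"],s["width"],s["ft_force"])
E
```

```text
scene {'vertical_fov': 47.19151109813979, 'cx': 330.34798248433333, 'cy': 200.6914639991084, 'world_from_camera': array([[-0.8608,  0.3671, -0.3524,  0.9488],
       [ 0.5088,  0.605 , -0.6125,  0.6654],
       [-0.0116, -0.7066, -0.7076,  0.9017],
       [ 0.    ,  0.    ,  0.    ,  1.    ]])}
top {'vertical_fov': 54.52781366978659, 'cx': 318.2931068181011, 'cy': 195.98260029473238, 'world_from_camera': array([[ 0.0144, -0.9907,  0.135 ,  0.3953],
       [-0.9998, -0.0161, -0.0114,  0.0003],
       [ 0.0134, -0.1348, -0.9908,  1.1312],
       [ 0.    ,  0.    ,  0.    ,  1.    ]])}
0.1 [ 0.1478 -0.6069  0.2218] [[ 0.9716  0.2366 -0.0004]
 [ 0.2366 -0.9716  0.0012]
 [-0.0001 -0.0013 -1.    ]] 0.9982075697742796 [ 0.2932  0.6694 -0.1927]
```

View pics/scene0.png

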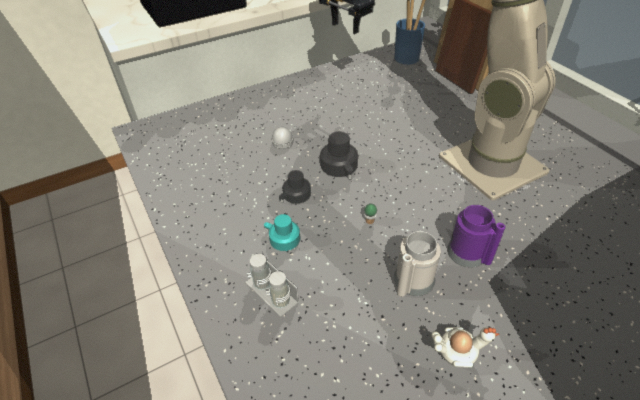

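View pics/top0.png

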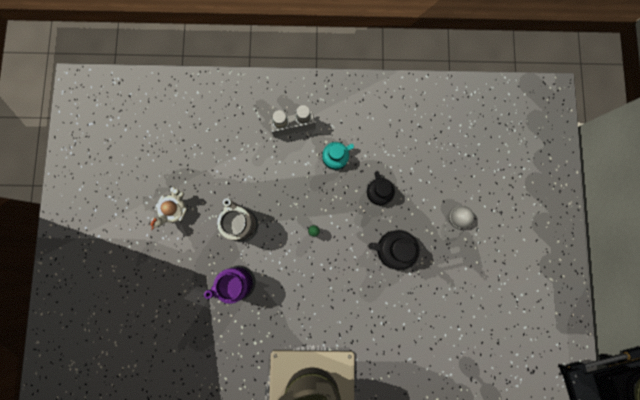

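The lid candidates in the top picture are turquoise at (337,155), small black at (381,190) and large black at (399,249). The small black one fits: it isn't turquoise and is the smaller of the two blacks. The grinder is the white one at (235,222); the purple one at (232,285) is to be left alone. I'll confirm both in an enlarged crop.

Run:
```python
import cv2,numpy as np
t=cv2.imread("pics/top0.png");s=cv2.imread("pics/scene0.png")
def c(im,x,y,w,h):
    p=cv2.resize(im[y:y+h,x:x+w],(400,300),interpolation=cv2.INTER_CUBIC)
    return cv2.convertScaleAbs(p,alpha=1.5,beta=30)
a=np.hstack([c(t,350,160,80,60),c(t,195,187,80,60)])
b=np.hstack([c(s,257,157,80,60),c(s,375,225,100,75)])
cv2.imwrite("pics/crop0.png",np.vstack([a,b]))
```

```text
(no output)
```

View pics/crop0.png

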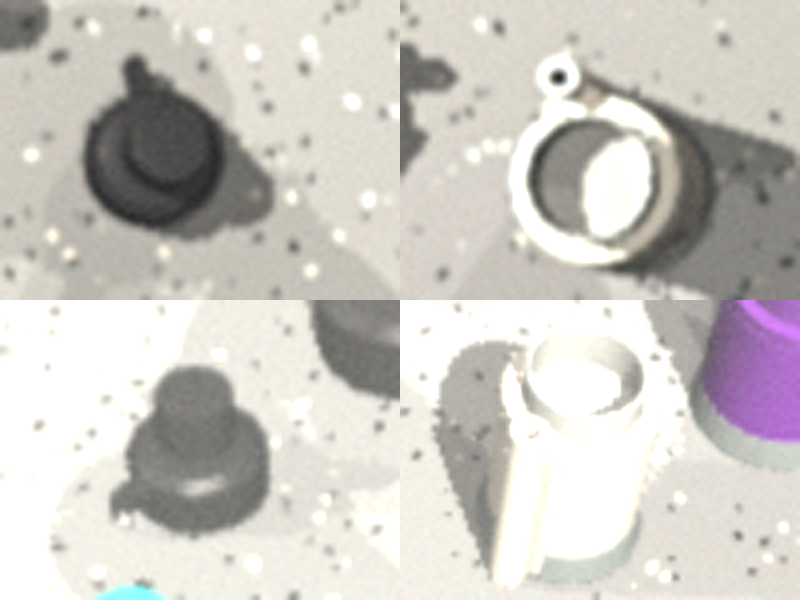

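The crop confirms it. The small black lid has a crown and an ear, with the ear tip at about top (376.8,171.6). The white grinder's post hole is at about top (226,201.8). Next I'll work out positions with the pinhole model and cross-check them between the two cameras.

```bash
cat > h.py <<'E'
import numpy as np
from workcell import robot, optics
np.set_printoptions(precision=4,suppress=True)
def cam(n):
    m=optics.camera_model(n); return 200/np.tan(np.radians(m["vertical_fov"])/2),m["cx"],m["cy"],np.array(m["world_from_camera"])
def ray(n,u,v):
    f,cx,cy,T=cam(n); return T[:3,3],T[:3,:3]@np.array([(u-cx)/f,(v-cy)/f,1])
def at(n,u,v,z):
    o,d=ray(n,u,v); return o+d*(z-o[2])/d[2]
def px(n,p):
    f,cx,cy,T=cam(n); q=T[:3,:3].T@(np.array(p)-T[:3,3]); return np.array([f*q[0]/q[2]+cx,f*q[1]/q[2]+cy])
E
python3 - <<'E'
from h import *
print("lid crown top",at("top",383.8,189,.072),at("scene",295.4,175,.072))
print("lid skirt mid .026",at("top",380.3,191.6,.026))
print("ear tip .03",at("top",376.6,171.4,.03))
print("hole",at("top",226.1,201.8,.135),at("scene",407.2,256.6,.135))
print("shoulder",at("top",233.6,223,.115))
for p in [(0,0,0),(.1,.1,0)]: print(px("top",p),px("scene",p))
print("tcp",px("top",robot.observe()["tcp_pos"]),px("scene",robot.observe()["tcp_pos"]))
E
```

```text
lid crown top [ 0.5621 -0.1929  0.072 ] [ 0.5665 -0.187   0.072 ]
lid skirt mid .026 [ 0.5616 -0.1911  0.026 ]
ear tip .03 [ 0.6199 -0.1801  0.03  ]
hole [0.5121 0.2262 0.135 ] [0.5132 0.2287 0.135 ]
shoulder [0.459  0.2086 0.115 ]
[310.7975 393.827 ] [492.4966 162.9444]
[275.4653 355.3765] [492.1266 194.7857]
tcp [580.7095 363.5598] [345.2259  27.5234]
```

```bash
cat >> h.py <<'E'
import cv2
from scipy.optimize import minimize
W=4
def sil(n,parts,off):
    m=np.zeros((400*W,640*W),np.uint8)
    for P in parts:
        q=np.array([px(n,p) for p in P]); q=(q+.5)*W-.5
        cv2.fillConvexPoly(m,cv2.convexHull(np.round(q).astype(np.int32)),255)
    return cv2.resize(m,(640,400),interpolation=cv2.INTER_AREA)/255.
def circ(r,z,a=np.linspace(0,6.283,40)): return np.c_[r*np.cos(a),r*np.sin(a),0*a+z]
LID=[np.r_[circ(39.5,0),circ(39.5,26),circ(22,38)],np.r_[circ(22,38),circ(22,72)],
 np.array([[x,y,z] for x in(30,61) for y in(-7,7) for z in(22,30)],float), np.r_[circ(3.5,22),circ(1,4)]+[54,0,0]]
def place(parts,x,y,z,yaw):
    R=np.array([[np.cos(yaw),-np.sin(yaw),0],[np.sin(yaw),np.cos(yaw),0],[0,0,1]])
    return [P/1000@R.T+[x,y,z] for P in parts]
def fitlid(masks,x0,z=0.):
    def cost(v): return sum(np.abs(sil(n,place(LID,v[0],v[1],z,v[2]),0)-m).sum() for n,m in masks.items())
    r=minimize(cost,x0,method="Nelder-Mead",options=dict(initial_simplex=np.array(x0)+np.array([[0,0,0],[.006,0,0],[0,.006,0],[0,0,.2]]),xatol=2e-4,maxiter=90))
    return r.x,r.fun
E
python3 - <<'E'
from h import *
M={}
for n,(u,v) in dict(top=(381,190),scene=(296,188)).items():
    im=cv2.imread(f"pics/{n}0.png"); g=im.max(2)
    print(n,[list(g[v,u-30:u+31:3])])
    m=(g<62).astype(np.uint8); k,l,st,c=cv2.connectedComponentsWithStats(m,connectivity=4); i=l[v,u]
    print(st[i]); M[n]=(l==i).astype(float)
print(fitlid(M,[.562,-.192,.2]))
for n in M: print(n,fitlid({n:M[n]},[.562,-.192,.2]))
E
```

```text
top [[np.uint8(118), np.uint8(128), np.uint8(147), np.uint8(117), np.uint8(118), np.uint8(78), np.uint8(39), np.uint8(40), np.uint8(20), np.uint8(36), np.uint8(31), np.uint8(31), np.uint8(31), np.uint8(26), np.uint8(12), np.uint8(53), np.uint8(85), np.uint8(115), np.uint8(119), np.uint8(132), np.uint8(125)]]
[367 171  37  37 823]
scene [[np.uint8(188), np.uint8(160), np.uint8(158), np.uint8(161), np.uint8(149), np.uint8(130), np.uint8(64), np.uint8(69), np.uint8(65), np.uint8(57), np.uint8(58), np.uint8(61), np.uint8(64), np.uint8(67), np.uint8(60), np.uint8(128), np.uint8(131), np.uint8(132), np.uint8(133), np.uint8(143), np.uint8(143)]]
[287 178  21  11 127]Traceback (most recent call last):
  File "<stdin>", line 8, in <module>
  File "h.py", line 29, in fitlid
    r=minimize(cost,x0,method="Nelder-Mead",options=dict(initial_simplex=np.array(x0)+np.array([[0,0,0],[.006,0,0],[0,.006,0],[0,0,.2]]),xatol=2e-4,maxiter=90))
    res = _minimize_neldermead(fun, x0, args, callback, bounds=bounds,
                               **options)
    fxe = func(xe)
    fx = function(np.copy(x), *(
[... 263 characters left out ...]
^^^^
  File "h.py", line 28, in <genexpr>
    def cost(v): return sum(np.abs(sil(n,place(LID,v[0],v[1],z,v[2]),0)-m).sum() for n,m in masks.items())
                                   ~~~^^^^^^^^^^^^^^^^^^^^^^^^^^^^^^^^^
  File "h.py", line 18, in sil
    q=np.array([px(n,p) for p in P]); q=(q+.5)*W-.5
                ~~^^^^^
  File "h.py", line 11, in px
    f,cx,cy,T=cam(n); q=T[:3,:3].T@(np.array(p)-T[:3,3]); return np.array([f*q[0]/q[2]+cx,f*q[1]/q[2]+cy])
              ~~~^^^
  File "h.py", line 5, in cam
    m=optics.camera_model(n); return 200/np.tan(np.radians(m["vertical_fov"])/2),m["cx"],m["cy"],np.array(m["world_from_camera"])
ValueError: time passes only in moves, steps and waits
```

```bash
python3 - <<'E'
s=open('h.py').read()
s=s.replace("def cam(n):","import functools\n@functools.cache\ndef cam(n):")
open('h.py','w').write(s)
E
python3 - <<'E'
from h import *
M={}
for n,(u,v),th in (("top",(381,190),62),("scene",(296,188),100)):
    g=cv2.imread(f"pics/{n}0.png").max(2)
    m=(g<th).astype(np.uint8); k,l,st,c=cv2.connectedComponentsWithStats(m,connectivity=4); i=l[v,u]
    print(st[i]); M[n]=cv2.morphologyEx((l==i).astype(np.uint8),cv2.MORPH_CLOSE,np.ones((5,5)))*1.
print(fitlid(M,[.562,-.192,.2]))
for n in M: print(n,fitlid({n:M[n]},[.562,-.192,.2]))
for n,(u,v) in dict(top=(226,202),scene=(407,257)).items():
    print(cv2.imread(f"pics/{n}0.png").max(2)[v-6:v+7,u-6:u+7])
E
```

```text
[367 171  37  37 823]
[279 170  32  35 742]
(array([ 0.5647, -0.1932,  0.2657]), np.float64(297.79999999999995))
top (array([ 0.5625, -0.1958,  0.2733]), np.float64(189.1921568627451))
scene (array([ 0.5673, -0.1891,  0.2783]), np.float64(50.549019607843135))
[[126 125 127 123 124 124 124 129 134 125 123 126 125]
 [124 127 126 125 128 128 133 142 147 131 124 125 124]
 [126 124 126 129 139 153 164 170 159 129 117 112 115]
 [126 125 125 146 171 179 181 185 178 150 117 106 114]
 [125 127 138 170 188 166 141 151 171 175 128  98 107]
 [124 126 149 183 167 104  61  75 142 186 150  87  87]
 [128 126 152 183 146  63  10  33 123 188 159  84  69]
 [123 128 145 177 159  93  54  72 136 180 141  78  69]
 [127 124 132 156 180 161 147 151 159 151 100  71  89]
 [127 122 120 134 162 182 180 166 141  97  65  80 101]
 [126 123 121 124 146 169 167 138 107  81  77  96 111]
 [126 125 126 137 167 186 177 161 155 142 122 117 109]
 [125 122 125 148 189 203 201 198 196 190 173 157 124]]
[[159 222 225 222 203 137 102 107 117 124 137 156 178]
 [133 205 224 222 211 150 109 108 121 122 129 135 152]
 [130 188 210 188 219 200 154 132 126 124 131 134 141]
 [112 134 171 193 228 229 220 203 172 148 133 136 141]
 [ 99 124 184 226 231 224 221 221 219 203 165 141 140]
 [ 99 142 223 231 204 202 201 190 196 220 204 150 142]
 [ 98 147 229 229 189 188 182 167 158 194 214 175 150]
 [105 138 215 230 200 166 153 150 141 193 222 196 175]
 [ 99 117 172 226 225 182 137 147 169 217 221 188 200]
 [102 108 142 191 225 224 220 220 220 223 204 198 220]
 [106 110 136 162 189 201 216 212 208 193 185 210 219]
 [120 120 141 161 173 188 198 197 194 180 178 212 217]
 [111 124 147 166 175 185 191 193 188 175 170 205 221]]
```

>>> drive_tool --rows '[{"xyz":[50,-30,0],"jaw":1},{"xyz":[100,-60,0],"jaw":1},{"xyz":[150,-91,0],"jaw":1},{"xyz":[200,-121,0],"jaw":1},{"xyz":[250,-151,0],"jaw":1}]'

```text
invalid input at $.rows[0]: expected keys rot, xyz, jaw
```

>>> drive_tool --rows '[{"xyz":[50,-30,0],"jaw":1},{"xyz":[100,-60,0],"jaw":1},{"xyz":[150,-91,0],"jaw":1},{"xyz":[200,-121,0],"jaw":1},{"xyz":[253,-152,0],"jaw":1}]'

```text
invalid input at $.rows[0]: expected keys rot, xyz, jaw
```

>>> drive_tool --rows '[{"xyz":[0,0,40],"jaw":1},{"xyz":[0,0,80],"jaw":1},{"xyz":[0,0,110],"jaw":1},{"xyz":[0,0,120],"jaw":1},{"xyz":[0,0,120],"jaw":1}]'

```text
invalid input at $.rows[0]: expected keys rot, xyz, jaw
```

Run:
```python
from h import *
s=robot.observe(); print(s["time_s"],s["tcp_pos"],s["tcp_rot"])
a=optics.grab_frame("scene");b=optics.grab_frame("top"); cv2.imwrite("pics/s1.png",a);cv2.imwrite("pics/t1.png",b)
c=lambda im,x,y:cv2.convertScaleAbs(cv2.resize(im[y:y+120,x:x+80],(400,600),interpolation=cv2.INTER_CUBIC),alpha=1.5,beta=20)
cv2.imwrite("pics/c1.png",np.hstack([c(a,255,100),c(b,345,130)]))
print(px("scene",s["tcp_pos"]),px("top",s["tcp_pos"]))
```

```text
0.1 [ 0.1478 -0.6069  0.2218] [[ 0.9716  0.2366 -0.0004]
 [ 0.2366 -0.9716  0.0012]
 [-0.0001 -0.0013 -1.    ]]
[345.2259  27.5234] [580.7095 363.5598]
```

View pics/c1.png

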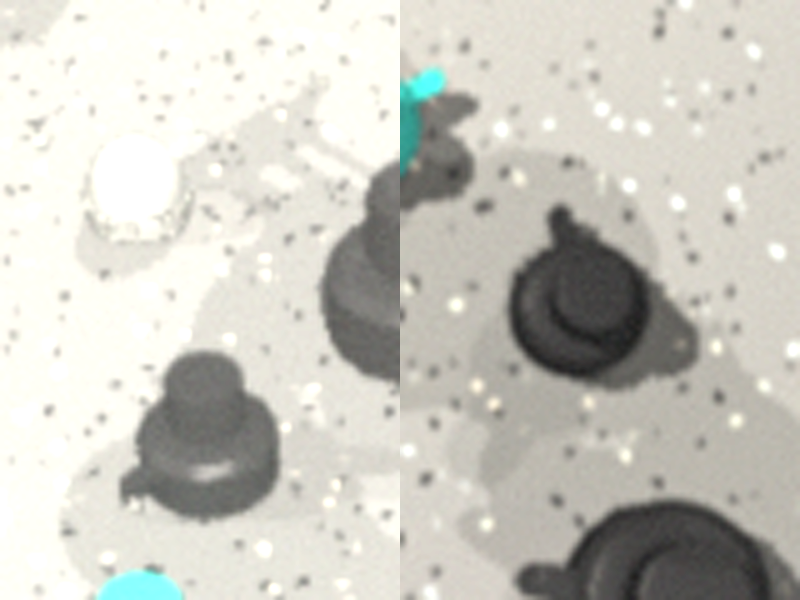

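Nothing moved, because each row also needs "rot". The picture shows the lid untouched: crown at top (384,189), ear pointing up at about (377,172).

>>> drive_tool --rows '[{"rot":[0,0,0],"xyz":[50,-30,0],"jaw":1},{"rot":[0,0,0],"xyz":[100,-60,0],"jaw":1},{"rot":[0,0,0],"xyz":[150,-91,0],"jaw":1},{"rot":[0,0,0],"xyz":[200,-121,0],"jaw":1},{"rot":[0,0,0],"xyz":[250,-151,0],"jaw":1}]'

```text
time_s: 0.82
tcp_pos: [0.3561, -0.3999, 0.2226]
tcp_rot: [[0.972, 0.236, 0.0], [0.236, -0.972, -0.0], [0.0, 0.0, -1.0]]
ft_force: [-0.0, -1.0, -0.6]
width: 0.999
grip_force: 0.0
```

>>> drive_tool --rows '[{"rot":[0,0,0],"xyz":[50,-30,0],"jaw":1},{"rot":[0,0,0],"xyz":[100,-60,0],"jaw":1},{"rot":[0,0,0],"xyz":[150,-91,0],"jaw":1},{"rot":[0,0,0],"xyz":[200,-121,0],"jaw":1},{"rot":[0,0,0],"xyz":[253,-152,0],"jaw":1}]'

```text
time_s: 1.45
tcp_pos: [0.5659, -0.1929, 0.2226]
tcp_rot: [[0.972, 0.236, 0.0], [0.236, -0.972, -0.0], [0.0, 0.0, -1.0]]
ft_force: [1.4, -0.8, 0.2]
width: 1.001
grip_force: 0.0
```

>>> drive_tool --rows '[{"rot":[0,0,0],"xyz":[0,0,40],"jaw":1},{"rot":[0,0,0],"xyz":[0,0,80],"jaw":1},{"rot":[0,0,0],"xyz":[0,0,110],"jaw":1},{"rot":[0,0,0],"xyz":[0,0,120],"jaw":1},{"rot":[0,0,0],"xyz":[0,0,120],"jaw":1}]'

```text
time_s: 2.08
tcp_pos: [0.5649, -0.1939, 0.1027]
tcp_rot: [[0.972, 0.236, -0.0], [0.236, -0.972, 0.0], [-0.0, -0.0, -1.0]]
ft_force: [-1.0, 0.3, -0.1]
width: 0.996
grip_force: 0.0
```

Run:
```python
from h import *
s=robot.observe(); print(s["time_s"],s["tcp_pos"],s["tcp_rot"])
a=optics.grab_frame("scene");b=optics.grab_frame("top"); cv2.imwrite("pics/s2.png",a);cv2.imwrite("pics/t2.png",b)
c=lambda im,x,y:cv2.convertScaleAbs(cv2.resize(im[y:y+120,x:x+80],(400,600),interpolation=cv2.INTER_CUBIC),alpha=1.5,beta=20)
cv2.imwrite("pics/c2.png",np.hstack([c(a,255,100),c(b,345,130)]))
print(px("scene",s["tcp_pos"]),px("top",s["tcp_pos"]))
for th in (45,52):
    g=cv2.imread("pics/top0.png").max(2)
    k,l,st,_=cv2.connectedComponentsWithStats((g<th).astype(np.uint8),connectivity=4)
    m=cv2.morphologyEx((l==l[190,381]).astype(np.uint8),cv2.MORPH_CLOSE,np.ones((5,5)))*1.
    r=fitlid({"top":m},[.562,-.192,.2]); print(th,r,m.sum(),sil("top",place(LID,r[0][0],r[0][1],0,r[0][2]),0).sum())
```

```text
2.075 [ 0.5649 -0.1939  0.1027] [[ 0.9716  0.2365 -0.0003]
 [ 0.2365 -0.9716  0.0002]
 [-0.0002 -0.0002 -1.    ]]
[293.9814 164.7795] [386.2183 186.2222]
45 (array([ 0.5635, -0.1943,  0.2592]), np.float64(49.46666666666667)) 642.0 673.4352941176471
52 (array([ 0.5641, -0.195 ,  0.2719]), np.float64(49.207843137254905)) 673.0 674.3333333333333
```

View pics/c2.png

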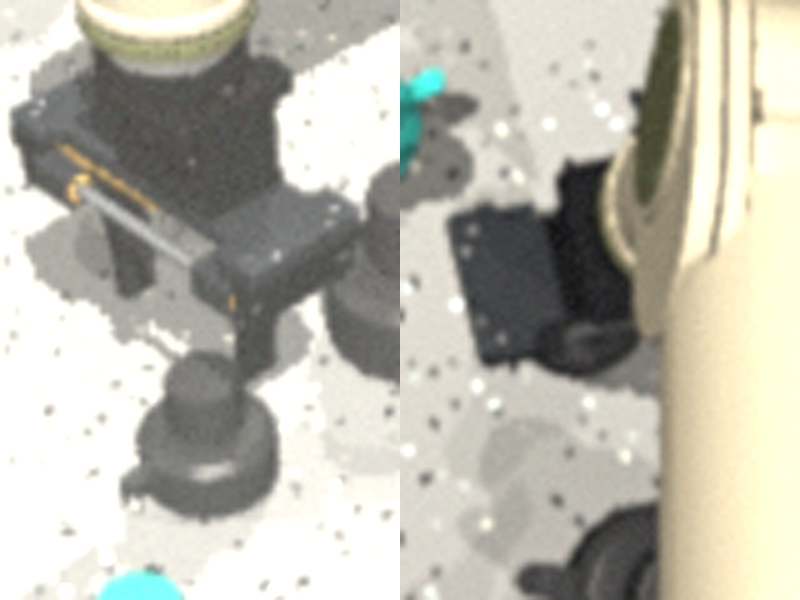

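The picture shows the open fingers straddling the crown. The tips' midpoint, scene (294,166), matches the projected TCP (294,165). I'll descend with a small correction and grip.

>>> drive_tool --rows '[{"rot":[0,0,0],"xyz":[2,-2,20],"jaw":1},{"rot":[0,0,0],"xyz":[2,-2,40],"jaw":1},{"rot":[0,0,0],"xyz":[2,-2,55],"jaw":1},{"rot":[0,0,0],"xyz":[2,-2,60],"jaw":1},{"rot":[0,0,0],"xyz":[2,-2,60],"jaw":1}]'

```text
time_s: 2.8
tcp_pos: [0.5663, -0.1915, 0.0423]
tcp_rot: [[0.972, 0.236, -0.0], [0.236, -0.972, 0.0], [-0.0, -0.0, -1.0]]
ft_force: [0.1, 0.6, -0.2]
width: 0.998
grip_force: 0.0
```

>>> drive_tool --rows '[{"rot":[0,0,0],"xyz":[0,0,0],"jaw":0.6},{"rot":[0,0,0],"xyz":[0,0,0],"jaw":0.55},{"rot":[0,0,0],"xyz":[0,0,0],"jaw":0.4},{"rot":[0,0,0],"xyz":[0,0,0],"jaw":0.4},{"rot":[0,0,0],"xyz":[0,0,0],"jaw":0.4}]' --squeeze 40

```text
time_s: 3.42
tcp_pos: [0.5664, -0.1915, 0.0426]
tcp_rot: [[0.972, 0.237, 0.0], [0.237, -0.972, -0.0], [0.0, 0.0, -1.0]]
ft_force: [-1.1, 2.6, 1.8]
width: 0.514
grip_force: 1.0
```

>>> drive_tool --rows '[{"rot":[0,0,0],"xyz":[0,0,0],"jaw":0.3},{"rot":[0,0,0],"xyz":[0,0,0],"jaw":0.3}]'

```text
time_s: 3.68
tcp_pos: [0.5664, -0.1915, 0.0426]
tcp_rot: [[0.972, 0.236, 0.0], [0.236, -0.972, -0.0], [-0.0, 0.0, -1.0]]
ft_force: [-0.5, -0.5, 0.9]
width: 0.498
grip_force: 40.0
```

>>> drive_tool --rows '[{"rot":[0,0,0],"xyz":[0,0,-20],"jaw":0.3},{"rot":[0,0,0],"xyz":[0,0,-65],"jaw":0.3},{"rot":[0,0,0],"xyz":[0,0,-120],"jaw":0.3},{"rot":[0,0,0],"xyz":[0,0,-175],"jaw":0.3},{"rot":[0,0,0],"xyz":[0,0,-180],"jaw":0.3}]'

```text
time_s: 4.3
tcp_pos: [0.5685, -0.1917, 0.2287]
tcp_rot: [[0.972, 0.237, 0.008], [0.237, -0.972, -0.003], [0.007, 0.005, -1.0]]
ft_force: [0.3, -0.3, -2.0]
width: 0.499
grip_force: 40.0
```

>>> drive_tool --rows '[{"rot":[0,0,0],"xyz":[0,-30,0],"jaw":0.3},{"rot":[0,0,0],"xyz":[0,-80,0],"jaw":0.3},{"rot":[0,0,0],"xyz":[0,-130,0],"jaw":0.3},{"rot":[0,0,0],"xyz":[0,-180,0],"jaw":0.3},{"rot":[0,0,0],"xyz":[0,-230,0],"jaw":0.3}]'

```text
time_s: 4.92
tcp_pos: [0.511, 0.0335, 0.2225]
tcp_rot: [[0.972, 0.237, -0.0], [0.237, -0.972, -0.0], [-0.0, 0.0, -1.0]]
ft_force: [-0.5, 0.3, -2.3]
width: 0.494
grip_force: 40.0
```

>>> drive_tool --rows '[{"rot":[0,0,0],"xyz":[-2,-50,0],"jaw":0.3},{"rot":[0,0,0],"xyz":[-3,-100,0],"jaw":0.3},{"rot":[0,0,0],"xyz":[-5,-145,0],"jaw":0.3},{"rot":[0,0,0],"xyz":[-7,-175,0],"jaw":0.3},{"rot":[0,0,0],"xyz":[-7,-185,0],"jaw":0.3}]'

```text
time_s: 5.55
tcp_pos: [0.4603, 0.2117, 0.2226]
tcp_rot: [[0.971, 0.24, -0.0], [0.24, -0.971, -0.0], [-0.0, 0.0, -1.0]]
ft_force: [0.4, -0.3, -2.0]
width: 0.495
grip_force: 40.0
```

>>> drive_tool --rows '[{"rot":[0,0,0],"xyz":[0,0,0],"jaw":0.3},{"rot":[0,0,0],"xyz":[0,0,0],"jaw":0.3}]'

```text
time_s: 5.8
tcp_pos: [0.462, 0.2085, 0.2224]
tcp_rot: [[0.972, 0.235, -0.0], [0.235, -0.972, -0.001], [-0.0, 0.001, -1.0]]
ft_force: [-0.8, -0.6, -2.1]
width: 0.49
grip_force: 40.0
```

Run:
```python
from h import *
s=robot.observe(); p=s["tcp_pos"]; print(s["time_s"],p,s["tcp_rot"])
a=optics.grab_frame("scene");b=optics.grab_frame("top"); cv2.imwrite("pics/s3.png",a);cv2.imwrite("pics/t3.png",b)
def mk(n,im,x,y):
    o=cv2.convertScaleAbs(cv2.resize(im[y:y+120,x:x+80],(400,600),interpolation=cv2.INTER_CUBIC),alpha=1.2,beta=20)
    return o
cv2.imwrite("pics/c3.png",np.hstack([mk("scene",a,370,190),mk("top",b,195,150)]))
```

```text
5.8 [0.462  0.2085 0.2224] [[ 0.9721  0.2345 -0.0002]
 [ 0.2345 -0.9721 -0.0007]
 [-0.0003  0.0007 -1.    ]]
```

View pics/c3.png

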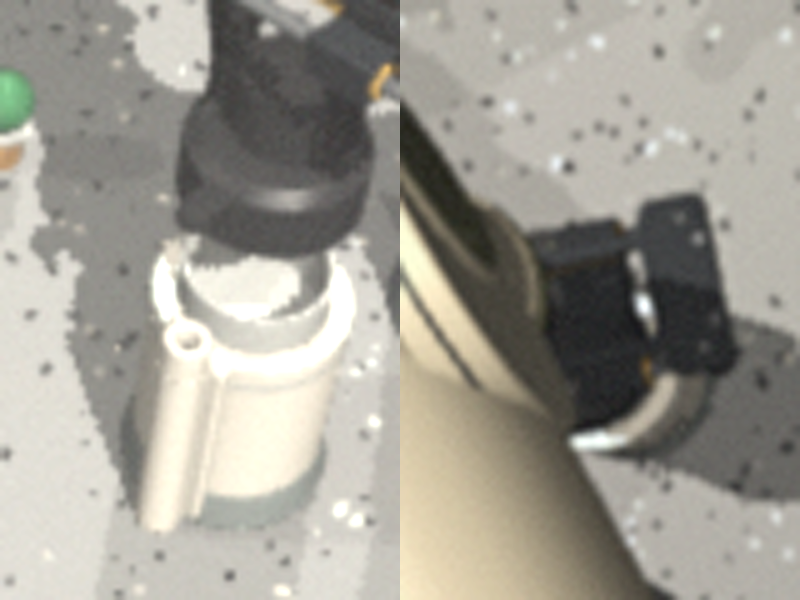

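The held lid's skirt spans crop x 178–372. The steel pin end seems to show at crop (175,245), which is scene (405,239). The hole is at crop (187,340), which is scene (407,258). I'll measure the pin against the hole in a larger crop with predictions overlaid.

Run:
```python
from h import *
a=cv2.imread("pics/s3.png"); p=np.array([.4628,.2083]); zr=.180
print(at("scene",405,239,.186)[:2]-p, px("scene",[.5128,.2275,.135]))
for y in (.1,.27,.32,.4):
    print(y,px("scene",[p[0]+.054*np.cos(y),p[1]+.054*np.sin(y),zr+.006]))
k=10;x0,y0=395,215
o=cv2.resize(a[y0:y0+60,x0:x0+55],None,fx=k,fy=k,interpolation=cv2.INTER_CUBIC)
o=cv2.convertScaleAbs(255*(o/255.)**.5)
d=lambda q,c:cv2.circle(o,tuple(int(v) for v in (q-[x0,y0]+.5)*k),4,c,1)
for y,c in((.1,(255,0,0)),(.27,(0,255,0)),(.4,(0,0,255))): d(px("scene",[p[0]+.054*np.cos(y),p[1]+.054*np.sin(y),zr+.004]),c)
for q in circ(39.5,0)/1000+[p[0],p[1],zr]: d(px("scene",q),(255,255,0))
cv2.imwrite("pics/c4.png",o)
```

```text
[0.0557 0.0111] [406.9913 256.1177]
0.1 [404.0614 236.7761]
0.27 [407.4221 239.3454]
0.32 [408.5109 240.0278]
0.4 [410.3365 241.0418]
```

View pics/c4.png

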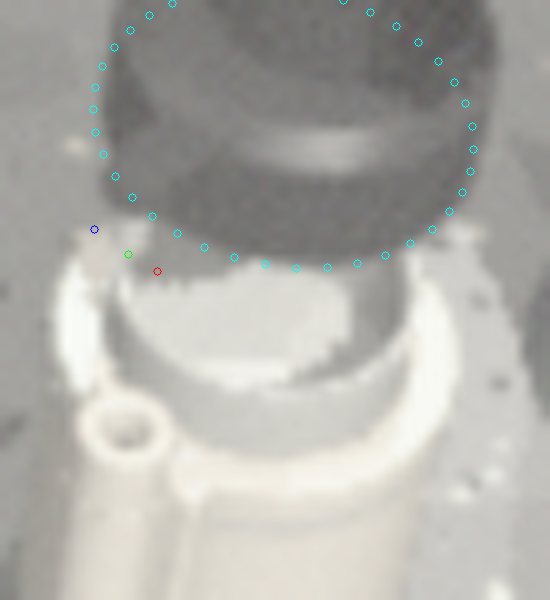

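The pin hangs at crop (130,235), close to the predicted point for yaw 0.27. The lid contour lies about 1.4 px right of prediction. I'll fit both the skirt and the grinder in this same camera so its bias cancels.

```bash
cat >> h.py <<'E'
GR=[np.r_[circ(44,20),circ(44,115)],np.r_[circ(33.5,115),circ(33.5,135)],np.r_[circ(10.5,20),circ(10.5,135)]+[54,0,0],
 np.array([[x,y,z] for x in(30,54) for y in(-4,4) for z in(20,112)],float)]
def fit(n,m,parts,x0,z,roi,yaw=None):
    x0=np.array(x0,float)
    def cost(v): return np.abs(sil(n,place(parts,v[0],v[1],z,v[2] if len(v)>2 else 0),0)-m)[roi].sum()
    S=np.vstack([x0]+[x0+(np.arange(len(x0))==i)*(.005 if i<2 else .15) for i in range(len(x0))])
    r=minimize(cost,x0,method="Nelder-Mead",options=dict(initial_simplex=S,xatol=1e-4,maxiter=100)); return r.x,r.fun,m[roi].sum()
E
python3 - <<'E'
from h import *
g=cv2.imread("pics/s3.png").max(2)
for th in (80,95,110):
    m=cv2.morphologyEx((g<th).astype(np.uint8),cv2.MORPH_OPEN,np.ones((3,3)))*1.
    SK=[np.r_[circ(39.5,0),circ(39.5,26)]]
    print("lid",th,fit("scene",m,SK,[.461,.2095],.180,np.s_[224:245,398:455]))
print("tips hole",at("scene",407.1,257.2,.135))
for n,(u,v),rois,ths in (("scene",(407,262),np.s_[225:287,385:450],(160,175,190)),("top",(222,203),np.s_[190:250,205:262],(145,155,165))):
  for th in ths:
    g=cv2.imread(f"pics/{n}0.png").max(2)
    m=(g>th).astype(np.uint8); m=cv2.morphologyEx(m,cv2.MORPH_OPEN,np.ones((2,2)))
    c,_=cv2.findContours(m,cv2.RETR_EXTERNAL,cv2.CHAIN_APPROX_NONE)
    c=[q for q in c if cv2.contourArea(q)>250 and np.hypot(*(q.mean((0,1))-[u,v]))<40]
    f=np.zeros_like(m); cv2.drawContours(f,c,-1,1,-1)
    P=GR if n=="scene" else [np.r_[circ(44,20),circ(44,115)],GR[1],GR[2]]
    print(n,th,fit(n,f*1.,P,[.4615,.2105,.32],0,rois))
E
```

```text
lid 80 (array([0.4621, 0.2083]), np.float64(143.21176470588233), np.float64(589.0))
lid 95 (array([0.4621, 0.2091]), np.float64(177.8941176470588), np.float64(670.0))
lid 110 (array([0.4667, 0.2105]), np.float64(428.6941176470588), np.float64(970.0))
tips hole [0.5144 0.2299 0.135 ]
scene 160 (array([0.4784, 0.2369, 0.2193]), np.float64(597.9411764705883), np.float64(1284.0))
scene 175 (array([0.5172, 0.2786, 0.255 ]), np.float64(618.8196078431372), np.float64(766.0))
scene 190 (array([ 0.5415,  0.3755, -0.88  ]), np.float64(0.0), np.float64(0.0))
top 145 (array([0.5037, 0.0794, 2.6033]), np.float64(0.0), np.float64(0.0))
top 155 (array([0.5037, 0.0794, 2.6033]), np.float64(0.0), np.float64(0.0))
top 165 (array([0.5037, 0.0794, 2.6033]), np.float64(0.0), np.float64(0.0))
```

Run:
```python
from h import *
from scipy.optimize import least_squares
def ext(P,x,y):
    q=np.array([px("scene",p) for p in P/1000+[x,y,0]]); return q[:,0].min(),q[:,0].max(),q[:,1].max()
F=lambda l,r,b:np.array([395+l/10-.5,395+r/10-.5,215+b/10-.5])
def solve(P,m,g):
    r=least_squares(lambda v:np.array(ext(P,*v))-m,g,diff_step=1e-3); return r.x,r.fun
A=np.linspace(0,6.283,200)
lid=solve(np.r_[circ(39.5,180,A),circ(39.5,206,A)],F(105,492,266),[.46,.21])
sh=solve(circ(44,115,A),F(57,460,490),[.46,.21]); bw=solve(circ(33.5,135,A),F(103,412,388),[.46,.21])
print(lid,sh,bw)
h=at("scene",407.1,257.2,.135)[:2]
for c in(sh[0],bw[0]): d=h-c; print(d,np.hypot(*d),np.arctan2(d[1],d[0]))
print("pin",[at("scene",395+u/10-.5,215+v/10-.5,.184)[:2]-lid[0] for u,v in((128,250),(132,245))])
```

```text
(array([0.4615, 0.2082]), array([-0.7035,  0.6831, -0.0545])) (array([0.4618, 0.2117]), array([-0.1049,  0.1038, -0.0078])) (array([0.4633, 0.2094]), array([-0.1733,  0.1718, -0.0103]))
[0.0526 0.0182] 0.0556319531344512 0.33266755753969063
[0.051  0.0205] 0.05499946868148238 0.3817463790521496
pin [array([0.0526, 0.0135]), array([0.0511, 0.0129])]
```

>>> drive_tool --rows '[{"rot":[0,0,-3],"xyz":[1,-1,10],"jaw":0.3},{"rot":[0,0,-5],"xyz":[2,-2.4,25],"jaw":0.3},{"rot":[0,0,-5],"xyz":[2,-2.4,35],"jaw":0.3},{"rot":[0,0,-5],"xyz":[2,-2.4,35],"jaw":0.3},{"rot":[0,0,-5],"xyz":[2,-2.4,35],"jaw":0.3}]'

```text
time_s: 6.52
tcp_pos: [0.4629, 0.2129, 0.1878]
tcp_rot: [[0.947, 0.32, 0.0], [0.32, -0.947, 0.0], [0.0, -0.0, -1.0]]
ft_force: [-0.5, 0.3, -1.6]
width: 0.494
grip_force: 40.0
```

Run:
```python
from h import *
s=robot.observe(); print(s["time_s"],s["tcp_pos"],s["ft_force"])
a=optics.grab_frame("scene"); cv2.imwrite("pics/s5.png",a); p=s["tcp_pos"]; zr=p[2]-.0426
k=10;x0,y0=392,220
o=cv2.resize(a[y0:y0+58,x0:x0+60],None,fx=k,fy=k,interpolation=cv2.INTER_CUBIC)
cv2.imwrite("pics/c5.png",cv2.convertScaleAbs(255*(o/255.)**.6))
print(zr)
```

```text
6.525 [0.4629 0.2129 0.1878] [-0.5039  0.2879 -1.6092]
0.14519531500529367
```

View pics/c5.png

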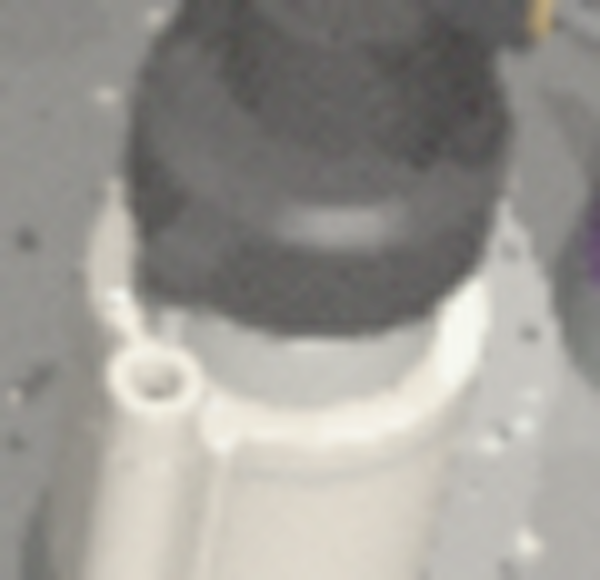

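The pin shows at crop (170,325) and the hole at crop (156,378). Next I'll quantify the remaining offset.

Run:
```python
from h import *
from scipy.optimize import least_squares
a=cv2.imread("pics/s5.png")
print(a.max(2)[246:262,402:418])
A=np.linspace(0,6.283,200); zr=.1452
def ext(P,x,y):
    q=np.array([px("scene",p) for p in P/1000+[x,y,0]]); return np.array([q[:,0].min(),q[:,0].max(),q[:,1].max()])
F=lambda u,v:np.array([392+u/10-.5,220+v/10-.5])
def solve(P,m,g): r=least_squares(lambda v:ext(P,*v)-m,g,diff_step=1e-3); return r.x,r.fun
l=solve(np.r_[circ(39.5,zr*1e3,A),circ(39.5,zr*1e3+26,A)],np.array([F(130,0)[0],F(508,0)[0],F(0,332)[1]]),[.46,.21])
sh=solve(circ(44,115,A),np.array([F(88,0)[0],F(490,0)[0],F(0,440)[1]]),[.46,.21])
print(l,sh)
h=at("scene",*F(156,378),.135)[:2]; print("hole",h)
for v in (335,340,345): t=at("scene",*F(171,v),zr+.004)[:2]; print(v,"pin",t,t-h,np.hypot(*(t-l[0])),np.arctan2(*(t-l[0])[::-1]))
print("mid pin", at("scene",*F(171,318),zr+.015)[:2])
```

```text
[[174 176 159  99  66  62  64  61  63  64  66  64  55  52  55  55]
 [175 175 162  99  64  55  61  64  63  61  61  54  56  52  53  51]
 [178 181 169 100  66  53  56  59  62  57  59  53  52  54  48  55]
 [189 225 219 119  82  67  61  57  59  56  57  54  52  57  54  55]
 [176 198 223 172 106  86  89  85  77  72  74  62  59  55  54  50]
 [176 217 229 215 144 111 140 148 128  99 101  99  80  62  57  56]
 [146 185 225 221 157 128 155 165 138 128 128 135 137 107  83  72]
 [127 147 188 223 193 159 169 172 139 135 140 142 147 140 137 133]
 [116 145 183 223 226 219 195 188 154 141 140 147 151 151 156 155]
 [119 176 223 232 228 224 222 224 214 168 142 147 151 155 160 157]
 [138 215 227 214 212 206 199 204 227 212 153 147 149 155 159 161]
 [146 223 224 198 198 191 173 165 205 223 180 154 154 155 159 164]
 [139 214 224 196 172 163 160 149 203 229 206 185 166 158 157 164]
 [119 177 225 216 172 136 152 177 223 228 197 212 204 183 169 163]
 [111 149 199 227 225 222 224 226 228 211 207 225 223 216 208 204]
 [116 141 170 195 211 224 220 216 202 196 219 225 224 223 223 221]]
(array([0.4608, 0.2114]), array([-0.6692,  0.6503, -0.0495])) (array([0.4617, 0.2118]), array([-0.1553,  0.1537, -0.0116]))
hole [0.5145 0.2301]
335 pin [0.513  0.2308] [-0.0015  0.0007] 0.05575153543894326 0.3548483175803248
340 pin [0.5138 0.2318] [-0.0007  0.0017] 0.05687772557127677 0.3672732149225146
345 pin [0.5146 0.2329] [0.0001 0.0028] 0.058010135614400146 0.3791910584891515
mid pin [0.5167 0.2336]
```

>>> drive_tool --rows '[{"rot":[0,0,0],"xyz":[1,1.5,0],"jaw":0.3},{"rot":[0,0,0],"xyz":[1,1.5,5],"jaw":0.3},{"rot":[0,0,0],"xyz":[1,1.5,9],"jaw":0.3},{"rot":[0,0,0],"xyz":[1,1.5,11],"jaw":0.3},{"rot":[0,0,0],"xyz":[1,1.5,11],"jaw":0.3}]'

```text
time_s: 7.2
tcp_pos: [0.4641, 0.2118, 0.1763]
tcp_rot: [[0.947, 0.32, -0.0], [0.32, -0.947, -0.0], [-0.0, 0.0, -1.0]]
ft_force: [-0.6, 0.0, -1.1]
width: 0.497
grip_force: 40.0
```

Run:
```python
from h import *
s=robot.observe(); print(s["time_s"],s["tcp_pos"],s["ft_force"])
a=optics.grab_frame("scene"); cv2.imwrite("pics/s6.png",a)
k=16;x0,y0=396,238
o=cv2.resize(a[y0:y0+36,x0:x0+48],None,fx=k,fy=k,interpolation=cv2.INTER_CUBIC)
cv2.imwrite("pics/c6.png",cv2.convertScaleAbs(255*(o/255.)**.8))
print(a.max(2)[248:264,402:416])
```

```text
7.2 [0.4641 0.2118 0.1763] [-0.634   0.0065 -1.0874]
[[143 130 112  72  67  68  66  71  67  68  61  56  54  50]
 [136 129 117  65  64  66  66  72  69  71  62  55  49  53]
 [134 130 117  63  62  66  61  65  64  62  56  50  50  53]
 [129 132 128  73  57  61  61  64  59  56  54  52  46  54]
 [130 153 189 133  70  62  57  59  55  55  54  54  52  53]
 [126 139 174 187 117  83  79  72  66  62  55  54  53  51]
 [116 139 150 154 127 142 147 134 123  99  72  60  56  56]
 [121 172 198 136 139 160 176 194 200 157 106  96  83  75]
 [138 216 217 141 148 163 168 187 216 198 147 132 117 126]
 [143 223 222 172 156 158 153 158 187 213 176 152 148 151]
 [136 212 222 194 158 150 149 143 185 220 203 183 164 159]
 [116 177 224 218 170 137 152 172 222 225 198 212 209 183]
 [110 148 197 227 226 221 222 226 227 211 206 223 223 216]
 [116 143 171 195 210 223 221 215 203 198 219 224 223 222]
 [123 148 167 186 197 208 207 202 189 184 220 223 225 226]
 [130 154 173 185 195 199 202 197 183 177 212 226 227 230]]
```

View pics/c6.png

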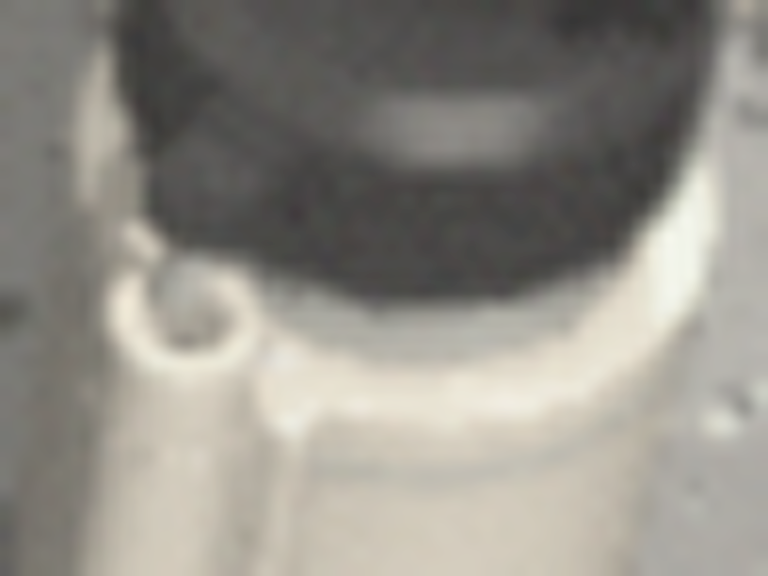

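The pin (crop x 180) now sits over the hole (crop 186,312), nearly centred. I'll lower it in.

>>> drive_tool --rows '[{"rot":[0,0,0],"xyz":[0.3,0,3],"jaw":0.3},{"rot":[0,0,0],"xyz":[0.3,0,6],"jaw":0.3},{"rot":[0,0,0],"xyz":[0.3,0,8],"jaw":0.3},{"rot":[0,0,0],"xyz":[0.3,0,8],"jaw":0.3}]'

```text
time_s: 7.75
tcp_pos: [0.4644, 0.2118, 0.1683]
tcp_rot: [[0.947, 0.32, -0.0], [0.32, -0.947, -0.0], [-0.0, 0.0, -1.0]]
ft_force: [0.2, -0.4, -0.5]
width: 0.499
grip_force: 40.0
```

>>> drive_tool --rows '[{"rot":[0,0,0],"xyz":[0,0,2],"jaw":0.3},{"rot":[0,0,0],"xyz":[0,0,4],"jaw":0.3},{"rot":[0,0,0],"xyz":[0,0,5],"jaw":0.3},{"rot":[0,0,0],"xyz":[0,0,5],"jaw":0.3}]'

```text
time_s: 8.25
tcp_pos: [0.4645, 0.2119, 0.1635]
tcp_rot: [[0.947, 0.32, -0.0], [0.32, -0.947, -0.0], [-0.0, 0.0, -1.0]]
ft_force: [0.9, 0.1, -1.7]
width: 0.496
grip_force: 40.0
```

>>> drive_tool --rows '[{"rot":[0,0,0],"xyz":[0,0,2],"jaw":0.3},{"rot":[0,0,0],"xyz":[0,0,4],"jaw":0.3},{"rot":[0,0,0],"xyz":[0,0,5],"jaw":0.3},{"rot":[0,0,0],"xyz":[0,0,5],"jaw":0.3}]'

```text
time_s: 8.75
tcp_pos: [0.4645, 0.2119, 0.1586]
tcp_rot: [[0.947, 0.32, 0.0], [0.32, -0.947, -0.0], [0.0, 0.0, -1.0]]
ft_force: [-1.5, -1.5, 3.1]
width: 0.499
grip_force: 40.0
```

>>> drive_tool --rows '[{"rot":[0,0,0],"xyz":[0,0,1],"jaw":0.3},{"rot":[0,0,0],"xyz":[0,0,1],"jaw":0.3},{"rot":[0,0,0],"xyz":[0,0,1],"jaw":0.3}]'

```text
time_s: 9.12
tcp_pos: [0.4646, 0.2119, 0.1578]
tcp_rot: [[0.947, 0.32, 0.0], [0.32, -0.947, -0.0], [0.0, 0.0, -1.0]]
ft_force: [-3.3, -1.0, 4.9]
width: 0.494
grip_force: 40.0
```

>>> drive_tool --rows '[{"rot":[0,0,0],"xyz":[0,0,0.5],"jaw":0.3},{"rot":[0,0,0],"xyz":[0,0,0.5],"jaw":0.3},{"rot":[0,0,0],"xyz":[0,0,0.5],"jaw":0.3}]'

```text
time_s: 9.5
tcp_pos: [0.4648, 0.212, 0.1577]
tcp_rot: [[0.947, 0.32, 0.001], [0.32, -0.947, -0.0], [0.001, 0.0, -1.0]]
ft_force: [-3.8, -2.4, 8.9]
width: 0.495
grip_force: 40.0
```

>>> drive_tool --rows '[{"rot":[0,0,0],"xyz":[0,0,0.3],"jaw":0.3},{"rot":[0,0,0],"xyz":[0,0,0.3],"jaw":0.3},{"rot":[0,0,0],"xyz":[0,0,0.3],"jaw":0.3}]'

```text
time_s: 9.88
tcp_pos: [0.4649, 0.2121, 0.1576]
tcp_rot: [[0.947, 0.32, 0.001], [0.32, -0.947, -0.0], [0.001, 0.0, -1.0]]
ft_force: [-4.0, -2.7, 10.2]
width: 0.492
grip_force: 40.0
```

TCP z has stopped falling while the force rises, so the lid is home at about 11 N. I'll ease the side load slightly and hold.

>>> drive_tool --rows '[{"rot":[0,0,0],"xyz":[-0.4,0,0.2],"jaw":0.3},{"rot":[0,0,0],"xyz":[-0.4,0,0.3],"jaw":0.3},{"rot":[0,0,0],"xyz":[-0.4,0,0.3],"jaw":0.3},{"rot":[0,0,0],"xyz":[-0.4,0,0.3],"jaw":0.3},{"rot":[0,0,0],"xyz":[-0.4,0,0.3],"jaw":0.3}]'

```text
time_s: 10.5
tcp_pos: [0.4647, 0.212, 0.1576]
tcp_rot: [[0.947, 0.32, 0.002], [0.32, -0.947, 0.0], [0.002, 0.0, -1.0]]
ft_force: [-4.0, -2.1, 12.6]
width: 0.5
grip_force: 40.0
```

>>> drive_tool --rows '[{"rot":[0,0,0],"xyz":[0,0,0],"jaw":0.3},{"rot":[0,0,0],"xyz":[0,0,0],"jaw":0.3},{"rot":[0,0,0],"xyz":[0,0,0],"jaw":0.3},{"rot":[0,0,0],"xyz":[0,0,0],"jaw":0.3},{"rot":[0,0,0],"xyz":[0,0,0],"jaw":0.3}]'

```text
time_s: 11.12
tcp_pos: [0.4647, 0.212, 0.1576]
tcp_rot: [[0.947, 0.32, 0.002], [0.32, -0.947, 0.0], [0.002, 0.0, -1.0]]
ft_force: [-3.9, -2.2, 12.3]
width: 0.495
grip_force: 40.0
```

Run:
```python
from h import *
s=robot.observe(); print(s["time_s"],s["tcp_pos"],s["ft_force"])
a=optics.grab_frame("scene"); cv2.imwrite("pics/s7.png",a)
k=8;x0,y0=375,225
o=cv2.resize(a[y0:y0+75,x0:x0+90],None,fx=k,fy=k,interpolation=cv2.INTER_CUBIC)
cv2.imwrite("pics/c7.png",cv2.convertScaleAbs(255*(o/255.)**.7))
```

```text
11.125 [0.4647 0.212  0.1576] [-3.9066 -2.192  12.281 ]
```

View pics/c7.png

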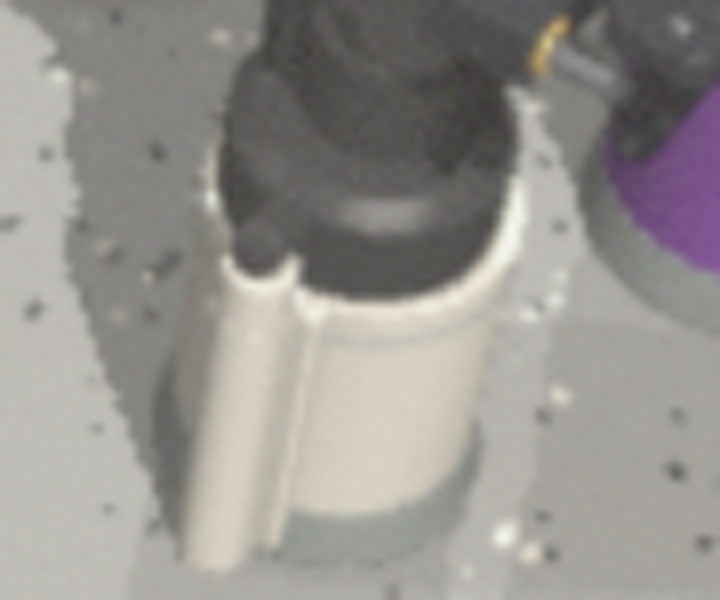

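The ear now sits on the post at crop (262,250) and the rim rests on the white shoulder, so the lid is home. Holding.

>>> drive_tool --rows '[{"rot":[0,0,0],"xyz":[0,0,0],"jaw":0.3},{"rot":[0,0,0],"xyz":[0,0,0],"jaw":0.3},{"rot":[0,0,0],"xyz":[0,0,0],"jaw":0.3},{"rot":[0,0,0],"xyz":[0,0,0],"jaw":0.3},{"rot":[0,0,0],"xyz":[0,0,0],"jaw":0.3}]'

```text
time_s: 11.8
tcp_pos: [0.4647, 0.212, 0.1576]
tcp_rot: [[0.947, 0.32, 0.002], [0.32, -0.947, 0.0], [0.002, 0.0, -1.0]]
ft_force: [-3.2, -1.8, 13.1]
width: 0.495
grip_force: 40.0
```

>>> drive_tool --rows '[{"rot":[0,0,0],"xyz":[0,0,0],"jaw":0.3},{"rot":[0,0,0],"xyz":[0,0,0],"jaw":0.3},{"rot":[0,0,0],"xyz":[0,0,0],"jaw":0.3},{"rot":[0,0,0],"xyz":[0,0,0],"jaw":0.3},{"rot":[0,0,0],"xyz":[0,0,0],"jaw":0.3}]'

```text
time_s: 12.42
tcp_pos: [0.4647, 0.212, 0.1576]
tcp_rot: [[0.947, 0.32, 0.002], [0.32, -0.947, 0.0], [0.002, 0.0, -1.0]]
ft_force: [-3.6, -1.5, 12.9]
width: 0.496
grip_force: 40.0
```

>>> drive_tool --rows '[{"rot":[0,0,0],"xyz":[0,0,0],"jaw":0.3},{"rot":[0,0,0],"xyz":[0,0,0],"jaw":0.3},{"rot":[0,0,0],"xyz":[0,0,0],"jaw":0.3},{"rot":[0,0,0],"xyz":[0,0,0],"jaw":0.3},{"rot":[0,0,0],"xyz":[0,0,0],"jaw":0.3}]'

```text
time_s: 13.05
tcp_pos: [0.4647, 0.212, 0.1575]
tcp_rot: [[0.947, 0.32, 0.002], [0.32, -0.947, 0.0], [0.002, 0.0, -1.0]]
ft_force: [-3.3, -1.6, 13.2]
width: 0.501
grip_force: 40.0
```

>>> drive_tool --rows '[{"rot":[0,0,0],"xyz":[0,0,0],"jaw":0.3},{"rot":[0,0,0],"xyz":[0,0,0],"jaw":0.3},{"rot":[0,0,0],"xyz":[0,0,0],"jaw":0.3},{"rot":[0,0,0],"xyz":[0,0,0],"jaw":0.3},{"rot":[0,0,0],"xyz":[0,0,0],"jaw":0.3}]'

```text
time_s: 13.68
tcp_pos: [0.4647, 0.212, 0.1576]
tcp_rot: [[0.947, 0.32, 0.002], [0.32, -0.947, 0.0], [0.002, 0.0, -1.0]]
ft_force: [-3.7, -2.3, 12.4]
width: 0.496
grip_force: 40.0
```

>>> drive_tool --rows '[{"rot":[0,0,0],"xyz":[0,0,0],"jaw":0.3},{"rot":[0,0,0],"xyz":[0,0,0],"jaw":0.3},{"rot":[0,0,0],"xyz":[0,0,0],"jaw":0.3},{"rot":[0,0,0],"xyz":[0,0,0],"jaw":0.3},{"rot":[0,0,0],"xyz":[0,0,0],"jaw":0.3}]'

```text
time_s: 14.3
tcp_pos: [0.4647, 0.212, 0.1576]
tcp_rot: [[0.947, 0.32, 0.002], [0.32, -0.947, 0.0], [0.002, 0.0, -1.0]]
ft_force: [-4.4, -2.4, 11.7]
width: 0.5
grip_force: 40.0
```

>>> drive_tool --rows '[{"rot":[0,0,0],"xyz":[0,0,0],"jaw":0.3},{"rot":[0,0,0],"xyz":[0,0,0],"jaw":0.3},{"rot":[0,0,0],"xyz":[0,0,0],"jaw":0.3},{"rot":[0,0,0],"xyz":[0,0,0],"jaw":0.3},{"rot":[0,0,0],"xyz":[0,0,0],"jaw":0.3}]'

```text
time_s: 14.92
tcp_pos: [0.4647, 0.212, 0.1576]
tcp_rot: [[0.947, 0.32, 0.002], [0.32, -0.947, 0.0], [0.002, 0.0, -1.0]]
ft_force: [-3.2, -2.4, 11.8]
width: 0.497
grip_force: 40.0
```

```bash
python3 -c "
from workcell import robot,workorder
s=robot.observe();print(s['time_s'],s['tcp_pos'],s['ft_force'],s['grip_force'])
print(workorder.finish_job())"
```

```text
14.925 [0.4647352  0.21203592 0.15758203] [-3.24359326 -2.36718031 11.76992798] 39.999909829348326
the job is handed in; nothing more can be done
None
```

I handed the job in with the lid on the grinder, its pin in the switch-post hole, and the gripper still pressing it down at about 13 N after more than 4 s; no verdict came back, and the switch travel itself couldn't be read directly.

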